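# Clamp the heatsink in the quick-release vise of a laptop repair table

### The job

Clamp the finned heatsink in the green bench vise it stands in: press that vise's red quick-release lever down, keep it down while you slide the jaw up to the heatsink, and let the lever spring back up. Then screw the jaw tight by swinging the vise's screw handle over clockwise (over the top to the right, as seen from the robot) until it goes firm. Leave the other vise and the black power adapter in it alone.

Things in the scene. Friction and masses are not known exactly. Their poses are not given: they have to be found in the camera images.
- heatsink: The work: silver finned heatsink with a copper foot, 45 (x) x 64 (y) x 42 (z) mm, 0.2 to 0.4 kg, standing loose on the bed of its vise within 3 mm of the back jaw. Origin at the centre of its underside, 30 mm above the table. Its x axis is the vise's closing direction (from the moving jaw to the back jaw, away from the robot).
- back_jaw: Fixed jaw at the far end of the heatsink's vise (two alike green vises are bolted to the table). Origin at the centre of its clamping face, 53 mm above the table; x points along the closing direction (from moving to fixed jaw), y to the vise's left, z up. The vise's centre line runs through it along x. Jaw top 88 mm above the table.
- pad: Black rubber pad, 68 wide x 44 mm high, on the moving jaw of that vise. Origin at the centre of the face that meets the heatsink, 55 mm above the table; axes as the back jaw. Starts 40 to 75 mm short of the heatsink. Jaw and carriage slide together along x (about 2 N) while the lever is down, locked when it is up. The pad is springy, 3 N per mm.
- lever_top (a point): Centre of the top of the red paddle (34 along x, 52 mm along y) of that vise's quick-release lever, 88 mm above the table at rest, 58 mm behind the pad face, 30 mm left of the centre line. Axes as the back jaw; rides with the carriage. It lies in a slot 40 mm wide along x between two cheeks 105 mm high: closed fingertips press it down from above and push the carriage by the cheek.
- lever (a joint): Lever of the heatsink's vise: 0 = up, jaw locked (pawl in a rack of 7 mm pitch; let go between teeth it reads up to 0.04, and the jaw may settle back up to 4 mm when the screw bites); 0.17 rad = fully down (paddle centre 10 mm lower, 78 mm above the table); jaw free from about 0.06. Sprung: 10 to 12 N at the paddle centre; springs up by itself.
- handle_tip (a point): Outer end of that vise's screw handle: 10 mm steel bar with a 20 mm black ball, 85 mm from screw axis to tip. It swings in the upright plane across the vise 136 mm behind the pad face (screw unturned), about an axis on the centre line 60 mm above the table. At the start it leans 10 degrees left: tip 15 mm left, 144 mm above the table. Rides with the carriage.
- handle (a joint): Turn of that handle: 0 = leaning 10 degrees left, 0.17 upright, 1.2 rad = 59 degrees right (end). Growing screws the pad towards the heatsink, 14 mm per rad. Takes 0.25 N m free, 0.04 more per mm of pad squeeze; stays where left. Closed fingertips, ends 100 mm above the table, push it over in one level stroke to the right; 4 to 8 N while free, 10 to 14 N when firm.
- adapter: Bystander: black power adapter, 45 x 66 x 34 mm, standing in the other vise. Origin at the centre of its underside. Leave it.
- spare_lever_top (a point): Bystander: top of the red lever of the other vise. Leave it.
- spare_handle_tip (a point): Bystander: end of the screw handle of the other vise. Leave it.
Mind the look-alikes: they are no part of the job. Several things have the shape of the heatsink; the one meant has the colours described above.

How it is judged (in metres and radians):
On the way, in this order (a step that is already met when the one before it is completed fails the run):
1. the lever of the heatsink's vise is held down while the jaw slides (more than 15 mm from its start) (value of joint lever above 0.07 rad and distance of lever_top from where it was at the start of the episode above 0.018 m), for 0.1 s.
2. the lever is up again, the jaw's pad within 7 mm of the heatsink, the screw not yet turned (value of joint lever below 0.055 rad and x of pad in the frame of heatsink above -0.0295 m and value of joint handle below 0.12 rad), for 0.2 s.
At the end, for the whole second after the job is handed in: The heatsink stands upright (within 7 degrees) on the vise's bed (lifted by less than 6 mm), pinched between the pad (more than 8 N) and the back jaw (more than 6 N), at rest; the lever is up (less than 0.055 rad) and the handle has been turned by more than 0.15 rad (contact force between pad and heatsink above 8 N and contact force between back_jaw and heatsink above 6 N and value of joint lever below 0.055 rad and value of joint handle above 0.15 rad and angle between heatsink's own z axis and vertical below 0.12 rad and z of heatsink in the frame of back_jaw below -0.017 m and linear speed of heatsink below 0.02 m/s); the robot touches nothing.
It fails at once if the black power adapter is moved by more than 15 mm (distance of adapter from where it was at the start of the episode above 0.015 m).
It fails at once if the other vise's lever is pressed or its jaw slid (distance of spare_lever_top from where it was at the start of the episode above 0.006 m).
It fails at once if the other vise's handle is swung (distance of spare_handle_tip from where it was at the start of the episode above 0.02 m).
It also fails if it takes over 38 s, if anything falls off the work surface, if the arm or the gripper's body presses on something with over 40 N, if the wrist force passes 120 N, or if a joint passes its speed limit or range.

### The arm

A 6-joint arm with a two-finger parallel gripper is mounted at the origin on the work surface. World frame = base frame: x ahead of the robot, y to its left, z up, the work surface at z = 0. Lengths are in mm, angles in rad, forces in N, time in s.
With the tool pointing down it reaches from about 300 to 775 mm from the base axis. Payload 14.6 kg.
Tool frame: the origin (TCP) lies on the mounting face of the last link; the fingertips stand 199 mm ahead of it and the grasp point (between the pads) lies 180 mm ahead of it; z points along the fingers, y is the line along which they close (so a half turn about z gives the same grasp; the last joint's range is limited). The gripper opens to 94 mm and grips with 3 to 60 N. Pads are 16 mm wide; open, the fingers measure 119 mm over their backs; the gripper's body (75 mm by 177 mm) begins 78 mm behind the grasp point.
Start: joints at [-1.196, 0.3, 1.521, -0, 1.321, -0.067], TCP at [235.154, -497.185, 404.646] pointing down, gripper open.
Joint ranges: [-3.03, 3.03], [-0.79, 2.21], [0.23, 2.52], [-1.04, 4.18], [0, 3.07], [-2.55, 2.55]. Speed limits (rad/s): [2.22, 2.22, 2.57, 3.14, 3.14, 3.14].

### API

Orientations are given as [roll, pitch, yaw] about the fixed x, y, z axes, in that order (R = Rz(yaw) Ry(pitch) Rx(roll)).
In Python, from cell import manip gives the robot as it stands. The module is installed in compiled form; this text tells all that it offers.
- The arm moves only by the shell command python3 -m creep 'ROWS' [FORCE]. ROWS is a JSON object of lists of equal length, an entry for each row: "slide": the shift along the world's x, y, z in cm, a list of three; "turn": the turn about the world's z in rad; "claw": the opening, from 0 (shut) to 1 (fully open). A call has 1 to 8 rows; each row shifts and turns the commanded pose from where the row before left it; what a row does not reach is not made up. A row lasts 1/8 s, in which the tool goes at most 62.5 mm and 10.7 degrees, less where a joint would pass 70% of its speed; a pose out of reach is approached as far as the arm can. A call with a gripper value outside its range is refused whole. The fingers move at their own pace and stop on an object; FORCE is the grip in N (left out, the last holds). Time passes only in rows, so rows that do not move let the fingers close. It gives the time, the measured TCP pose, the force, the opening and the grip force at its end, in the units of the state.
- manip.read_state(): the state, without advancing time (a new reading comes with each control period).
- manip.camera(name): name is "scene" or "side" or "wrist"; returns (picture, depth): 420x560x3 uint8, red, green, blue; 420x560 float32, mm along the optical axis (not along the pixel's ray), 0 where there is no reading.
- manip.calibration(name): a dict with "intrinsics" (3x3 intrinsics, pixels), "pose" (4x4, takes a point from camera to world coordinates). Camera axes: x right, y up, looking along -z (the intrinsics and any distortion apply to the point x, -y, -z); pixel columns grow to the right and rows downward; lengths in mm; the calibration is good to about 2 mm. The wrist camera is an equidistant fisheye: a pixel r from the principal point sees the ray r / f radians off the axis. A picture is of the moment at which its call begins: read the wrist's pose just before it. calibration takes no time and is no camera call; for the wrist camera it gives the pose at the moment of the call.
- manip.sign_off(): hands the job in; it is judged then, once.
Trained networks look in the newest picture that a camera, given by its name, has taken for a name from the list of things; names that differ only in an ending like _2 or _b are one class to them, and where a whole thing is asked for, a point or a joint stands for the part that bears it (a point fixed in the world has none). Each returns a list of dicts, best first, with "score" (0 to 1); they miss things now and then, are a little off and sometimes report something else, mostly with a low value. They report only what shows in the picture. A call takes as long as a camera call. They do not tell look-alikes from the thing itself.
- manip.cut_out(query, camera): "mask" (420x560 bool, what is visible of it) and "position" ([column, row] in pixels, amid what is visible of it).
The state is a dict: "clock": time; "joints": joint angles; "qd": joint speeds; "effort": joint torques, N m; "eef_pos": TCP position; "eef_rot": TCP orientation; "wrist_force": force on the tool from outside, world axes, zero at the start; "moment": the same for the moment, N m; "finger_gap": finger opening in mm; "finger_force": force on a finger pad.
Only numpy, scipy, OpenCV 4.12 (cv2) and the standard library are available. Lean on these libraries where they do the work, as an engineer would, in place of code of your own. Each camera call takes 0.05 s, during which the arm holds its last target. There are 200 camera calls.

## Working session

There is one attempt and no reset: what is moved stays moved. The work goes in short steps, Python scripts to look and compute and a shell command to move; the robot and the scene stay as the last step left them, time stands still between calls to the robot, and variables do not carry over. Pictures are saved under pics/ and viewed, at most 10 in all, crops included, and the job is handed in when it is done.

```bash
mkdir -p pics; cat > h.py <<'E'
from cell import manip
import numpy as np, cv2
def world(cam,uv,d):
    c=manip.calibration(cam);K=np.array(c["intrinsics"]);P=np.array(c["pose"])
    uv=np.atleast_2d(uv).astype(float);d=np.atleast_1d(d)
    x=(uv[:,0]-K[0,2])/K[0,0]*d;y=(uv[:,1]-K[1,2])/K[1,1]*d
    return (P@np.c_[x,-y,-d,np.ones(len(d))].T).T[:,:3]
def cloud(cam,mask,depth):
    r,c=np.nonzero(mask&(depth>0));return world(cam,np.c_[c,r],depth[r,c])
E
python3 - <<'E'
from h import *
s=manip.read_state();print(s["clock"],s["eef_pos"],s["eef_rot"],s["finger_gap"])
for cam in("scene","side"):
    im,d=manip.camera(cam);cv2.imwrite(f"pics/{cam}0.png",im[:,:,::-1])
    np.savez(f"{cam}0.npz",im=im,d=d)
    for q in("heatsink","back_jaw","pad","lever_top","handle_tip","adapter"):
        for o in manip.cut_out(q,cam):
            p=cloud(cam,o["mask"],d)
            print(cam,q,round(o["score"],2),np.round(o["position"]),o["mask"].sum(),np.round(np.percentile(p,[3,50,97],axis=0)).tolist() if len(p) else None)
E
```

```text
0.0 [ 235.15923664 -497.15424683  404.07284393] [-3.14040223e+00 -5.90813200e-05  4.41833188e-01] 93.7066103447015
scene heatsink 0.94 [307. 326.] 891 [[737.0, 127.0, 2.0], [775.0, 152.0, 36.0], [805.0, 178.0, 42.0]]
scene heatsink 0.88 [328. 262.] 413 [[603.0, 151.0, 28.0], [636.0, 178.0, 57.0], [665.0, 210.0, 84.0]]
scene heatsink 0.69 [401. 284.] 864 [[614.0, 309.0, 1.0], [642.0, 340.0, 32.0], [658.0, 373.0, 42.0]]
scene heatsink 0.57 [278. 203.] 701 [[441.0, 7.0, -1.0], [482.0, 40.0, 34.0], [510.0, 70.0, 42.0]]
scene back_jaw 0.8 [320. 280.] 838 [[666.0, 133.0, 30.0], [683.0, 171.0, 76.0], [693.0, 207.0, 88.0]]
scene back_jaw 0.45 [337. 238.] 387 [[561.0, 161.0, 34.0], [568.0, 193.0, 59.0], [574.0, 223.0, 77.0]]
scene pad 0.8 [337. 237.] 391 [[560.0, 162.0, 33.0], [568.0, 193.0, 59.0], [574.0, 223.0, 77.0]]
scene lever_top 0.8 [358. 215.] 264 [[499.0, 178.0, 81.0], [511.0, 223.0, 84.0], [524.0, 255.0, 87.0]]
scene handle_tip 0.54 [363. 180.] 196 [[309.0, 209.0, -3.0], [440.0, 226.0, 94.0], [447.0, 257.0, 141.0]]
scene adapter 0.81 [174. 212.] 394 [[558.0, -225.0, 38.0], [575.0, -
[... 362 characters left out ...]
1. 209.] 409 [[735.0, 121.0, 1.0], [764.0, 139.0, 13.0], [794.0, 207.0, 43.0]]
side heatsink 0.83 [308. 173.] 376 [[609.0, 305.0, 0.0], [630.0, 321.0, 35.0], [666.0, 424.0, 44.0]]
side back_jaw 0.6 [330. 196.] 277 [[659.0, 127.0, 32.0], [670.0, 134.0, 78.0], [685.0, 200.0, 90.0]]
side lever_top 0.72 [266. 183.] 152 [[501.0, 171.0, 43.0], [512.0, 214.0, 86.0], [529.0, 327.0, 89.0]]
side handle_tip 0.59 [241. 175.] 117 [[429.0, 204.0, 61.0], [436.0, 220.0, 106.0], [443.0, 227.0, 141.0]]
side handle_tip 0.21 [226. 293.] 549 [[412.0, -232.0, 84.0], [427.0, -188.0, 88.0], [442.0, -150.0, 90.0]]
side adapter 0.84 [305. 302.] 884 [[553.0, -234.0, 38.0], [573.0, -215.0, 64.0], [595.0, -174.0, 66.0]]
```

View pics/scene0.png

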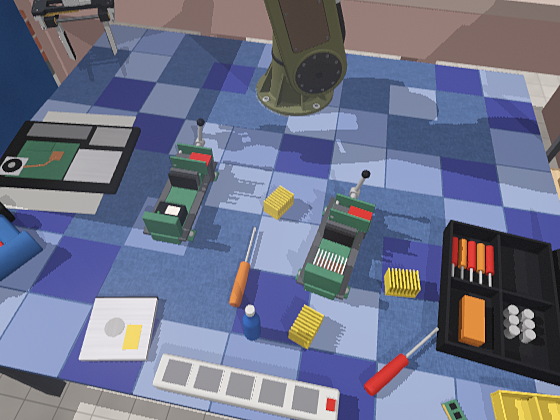

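View pics/side0.png

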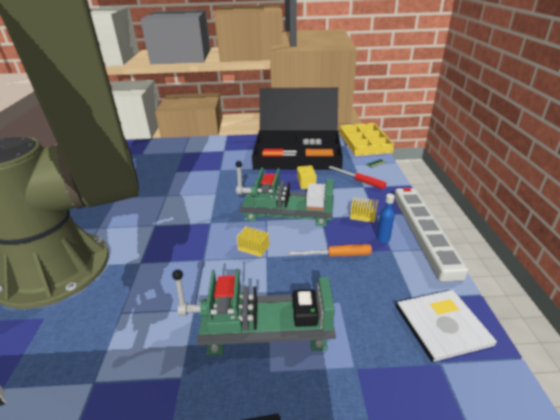

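Both views show the silver heatsink in the right-hand green vise, at scene (328,262) and side (319,197). These could be mistaken for it: the yellow finned blocks at scene (278,203), (401,284) and (307,326), none of them in a vise, and the adapter in the other vise at (174,212). I choose (328,262). Next I fit the vise axes and check a close crop.

```bash
python3 - <<'E'
from h import *
z=np.load("scene0.npz");im,d=z["im"],z["d"]
cv2.imwrite("pics/crop0.png",cv2.resize(im[160:310,270:420,::-1],None,fx=4,fy=4,interpolation=cv2.INTER_CUBIC))
for cam in("scene","side"):
    z=np.load(f"{cam}0.npz");im,d=z["im"],z["d"]
    h,w=d.shape;r,c=np.mgrid[:h,:w];P=world(cam,np.c_[c.ravel(),r.ravel()],d.ravel());C=im.reshape(-1,3).astype(int)
    ok=(d.ravel()>0)&(P[:,0]>400)&(P[:,0]<720)&(P[:,1]>120)&(P[:,1]<280)
    red=ok&(C[:,0]>150)&(C[:,1]<80)&(C[:,2]<80)&(P[:,2]>80)&(P[:,2]<95)
    print(cam,"red",red.sum(),np.round(np.percentile(P[red],[2,50,98],axis=0),1).tolist(),cv2.minAreaRect(P[red][:,:2].astype(np.float32)))
    t=ok&(P[:,2]>84)&(P[:,2]<92)&(P[:,0]>645)
    print("backtop",t.sum(),cv2.minAreaRect(P[t][:,:2].astype(np.float32)))
    t=ok&(P[:,2]>100)&(P[:,2]<110)&(P[:,0]>460)
    print("cheeks",t.sum(),P[t].min(0),P[t].max(0),cv2.minAreaRect(P[t][:,:2].astype(np.float32)))
    t=ok&(P[:,2]>115)&(P[:,0]<460)
    print("handle",t.sum(),P[t].mean(0),P[t].max(0),P[t&(P[:,2]>128)].mean(0))
    t=ok&(P[:,2]>69)&(P[:,2]<75)&(P[:,0]>600)&(P[:,0]<665)
    print("hs top",t.sum(),cv2.minAreaRect(P[t][:,:2].astype(np.float32)))
z=np.load("scene0.npz");im,d=z["im"],z["d"]
manip.camera("scene")
o=manip.cut_out("pad","scene")[0];p=cloud("scene",o["mask"],d)
p=p[(p[:,2]>36)&(p[:,2]<75)]
l=cv2.fitLine(p[:,:2].astype(np.float32),cv2.DIST_HUBER,0,.01,.01).ravel();print("pad",l,p.min(0),p.max(0),"closing yaw",np.arctan2(-l[0]*np.sign(l[1]),abs(l[1])))
E
```

```text
scene red 173 [[499.4, 207.6, 81.7], [511.6, 232.5, 84.8], [523.2, 256.4, 87.6]] ((509.9451599121094, 232.0098114013672), (51.66334533691406, 24.49847412109375), 80.16338348388672)
backtop 336 ((676.951904296875, 170.77508544921875), (78.89788818359375, 20.59758949279785), 78.60990142822266)
cheeks 211 [481.02291615 164.33416229 100.00026341] [546.67473926 259.58909079 106.38770276] ((513.9141235351562, 212.32540893554688), (88.35926818847656, 54.58284378051758), 78.58133697509766)
handle 72 [441.80952574 229.3642179  134.22056334] [448.45838214 238.72618236 144.45288467] [441.99771939 229.90279088 137.26793468]
hs top 187 ((640.4066772460938, 180.5146026611328), (63.09921646118164, 41.15060806274414), 79.29781341552734)
side red 98 [[498.7, 203.9, 83.5], [514.9, 222.3, 86.7], [529.5, 249.7, 88.8]] ((514.4808349609375, 225.6139373779297), (53.508541107177734, 28.955528259277344), 78.8266372680664)
backtop 124 ((675.4214477539062, 167.67245483398438), (83.06114196777344, 19.500967025756836), 78.61370086669922)
cheeks 91 [481.02079015 162.7308586  100.39856175] [544.40181504 255.78454967 107.1840237 ] ((513.4998168945312, 211.27520751953125), (89.59171295166016, 51.489646911621094), 78.73094940185547)
handle 60 [437.36076221 223.65120001 132.386284  ] [445.35788216 231.57254397 144.43652543] [437.49359821 223.72663077 137.65360278]
hs top 218 ((642.4916381835938, 172.7095947265625), (79.23497772216797, 49.01276397705078), 84.22908782958984)
pad [1.9425187e-01 9.8095167e-01 5.6847864e+02 1.9245097e+02] [557.69903329 159.96242181  36.28295013] [575.89637575 225.09012116  74.9731338 ] closing yaw -0.19549474
```

View pics/crop0.png

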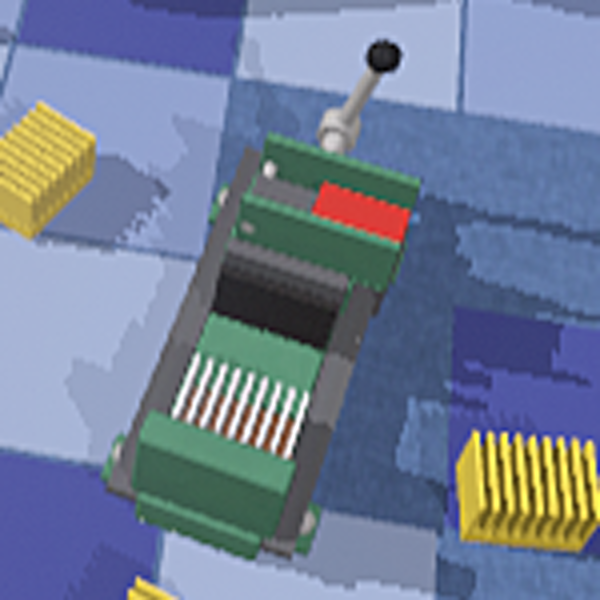

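The crop confirms the silver fins with a copper foot, and the red paddle lies in the slot at crop (360,210). The vise yaw is about -0.197, the pad is at (568,192), the lever is at about (515,231), and the gap is about 51 mm. Now I move over the lever, fingers closed.

```bash
python3 -m creep '{"slide":[[1.7,4.5,0.2],[1.7,4.5,0.2],[1.7,4.5,0.2],[1.7,4.5,0.2],[1.7,4.5,0.2],[1.7,4.5,0.2],[1.7,4.5,0.2],[1.7,4.5,0.2]],"turn":[-0.08,-0.08,-0.08,-0.08,-0.08,-0.08,-0.08,-0.08],"claw":[0,0,0,0,0,0,0,0]}' 20
python3 -m creep '{"slide":[[1.7,4.5,0],[1.7,4.5,0],[1.7,4.5,0],[1.7,4.5,0],[1.7,4.5,0],[1.7,4.5,0],[1.7,4.5,0],[1.7,4.5,0]],"turn":[0,0,0,0,0,0,0,0],"claw":[0,0,0,0,0,0,0,0]}'
```

```text
clock: 1.8
eef_pos: [371.4, -135.7, 421.0]
eef_rot: [3.141, -0.001, -0.201]
wrist_force: [0.5, -0.0, 0.8]
finger_gap: 17.3
finger_force: 0.0
clock: 2.8
eef_pos: [507.5, 224.4, 420.7]
eef_rot: [-3.142, -0.0, -0.198]
wrist_force: [0.5, -0.3, 0.3]
finger_gap: 0.4
finger_force: 0.0
```

```bash
cat >> h.py <<'E'
def wworld(c,uv,d):
    K=np.array(c["intrinsics"]);P=np.array(c["pose"]);uv=np.atleast_2d(uv).astype(float)
    x=(uv[:,0]-K[0,2])/K[0,0];y=(uv[:,1]-K[1,2])/K[1,1];t=np.hypot(x,y)+1e-9
    s=np.tan(np.minimum(t,1.5))/t;d=np.atleast_1d(d)
    return (P@np.c_[x*s*d,-y*s*d,-d,np.ones(len(x))].T).T[:,:3]
U=np.array([np.cos(-.197),np.sin(-.197)]);V=np.array([-U[1],U[0]])
def uvw(p): return np.c_[p[:,:2]@U,p[:,:2]@V,p[:,2]]
def wrist(name):
    c=manip.calibration("wrist");im,d=manip.camera("wrist");cv2.imwrite(f"pics/{name}.png",im[:,:,::-1])
    h,w=d.shape;r,cc=np.mgrid[:h,:w];P=wworld(c,np.c_[cc.ravel(),r.ravel()],d.ravel())
    return im,d,P.reshape(h,w,3)
E
python3 - <<'E'
from h import *
im,d,P=wrist("w1");C=im.astype(int)
s=manip.read_state();e=np.array(s["eef_pos"]);print("tcp uv",e[:2]@U,e[:2]@V)
Q=uvw(P.reshape(-1,3)).reshape(P.shape);near=(d>0)&(Q[...,0]>330)&(Q[...,0]<660)&(abs(Q[...,1]-300)<80)
def rep(n,m):
    if m.sum(): print(n,m.sum(),np.round(np.percentile(Q[m],[2,50,98],axis=0),1).tolist())
rep("red",near&(C[...,0]>120)&(C[...,1]<70)&(C[...,2]<70)&(Q[...,2]>70))
rep("cheek",near&(Q[...,2]>101)&(Q[...,2]<109)&(Q[...,0]>420)&(Q[...,0]<520))
rep("front cheek",near&(Q[...,2]>102)&(Q[...,2]<109)&(Q[...,0]>470)&(Q[...,0]<510))
rep("back cheek",near&(Q[...,2]>102)&(Q[...,2]<109)&(Q[...,0]>430)&(Q[...,0]<462))
rep("handle",near&(Q[...,2]>120)&(Q[...,2]<150)&(Q[...,0]<430))
rep("backtop",near&(Q[...,2]>84)&(Q[...,2]<92)&(Q[...,0]>600))
rep("hs top",near&(Q[...,2]>68)&(Q[...,2]<76)&(Q[...,0]>560)&(Q[...,0]<625))
rep("hs all",near&(Q[...,2]>40)&(Q[...,2]<76)&(Q[...,0]>545)&(Q[...,0]<625)&(C.min(-1)>120))
for q in("heatsink","pad","lever_top","handle_tip"):
    for o in manip.cut_out(q,"wrist")[:2]:
        print(q,round(o["score"],2),np.round(o["position"]));rep(q,o["mask"]&(d>0))
E
```

```text
tcp uv 453.8108279289976 323.243842027853
red 1663 [[446.2, 302.4, 84.7], [462.4, 327.2, 86.3], [477.5, 351.9, 88.0]]
cheek 1221 [[437.0, 266.2, 101.9], [482.4, 309.2, 104.4], [487.9, 350.9, 106.2]]
front cheek 638 [[482.3, 266.2, 102.5], [485.3, 310.1, 104.4], [488.0, 350.8, 106.2]]
back cheek 556 [[436.9, 265.8, 102.5], [439.7, 308.9, 104.5], [442.0, 351.0, 106.2]]
backtop 1536 [[619.8, 261.3, 85.0], [628.5, 299.3, 87.6], [638.5, 336.6, 89.5]]
hs top 1364 [[572.9, 269.1, 68.8], [598.2, 300.4, 71.9], [619.6, 333.2, 75.7]]
hs all 1286 [[573.0, 270.1, 40.5], [594.9, 301.3, 71.7], [617.3, 332.3, 73.6]]
heatsink 0.82 [296.  66.]
heatsink 2804 [[572.2, 270.9, 37.9], [593.5, 301.4, 56.9], [616.9, 332.2, 73.1]]
heatsink 0.75 [424. 187.]
heatsink 1881 [[424.9, 102.2, 0.2], [456.4, 136.7, 17.4], [489.9, 158.2, 42.9]]
pad 0.55 [296. 138.]
pad 493 [[513.6, 266.5, 30.4], [517.3, 300.5, 76.6], [520.2, 331.8, 78.2]]
lever_top 0.55 [278. 190.]
lever_top 2418 [[447.4, 268.0, 82.8], [463.2, 317.4, 85.9], [478.4, 352.9, 88.0]]
handle_tip 0.4 [302. 254.]
handle_tip 72 [[378.4, 286.6, 59.2], [387.4, 289.3, 67.7], [391.1, 292.9, 71.5]]
```

View pics/w1.png

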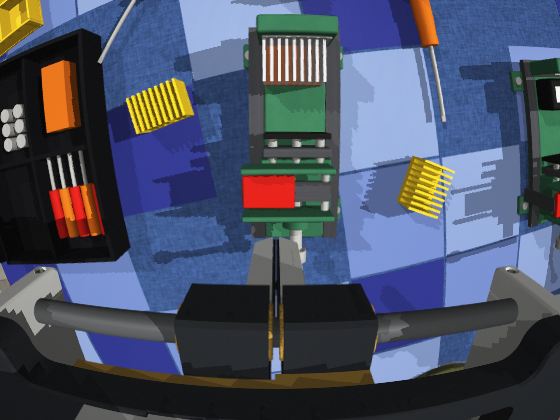

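The wrist view shows the paddle at (268,192) in its slot, the cheeks on either side of it, and the heatsink at (296,62) ahead. The axes and the gap (about 52 mm, pad 520 to heatsink 572) agree with the first measurement. Now I go down into the slot.

```bash
python3 -m creep '{"slide":[[0.95,0.2,0],[0,0,-3.5],[0,0,-3.5],[0,0,-3],[0,0,-2],[0,0,-0.5],[0,0,0]],"turn":[0,0,0,0,0,0,0],"claw":[0,0,0,0,0,0,0]}'
```

```text
clock: 3.92
eef_pos: [517.0, 224.5, 296.2]
eef_rot: [-3.141, -0.001, -0.199]
wrist_force: [0.8, -0.4, 0.7]
finger_gap: 0.5
finger_force: 0.0
```

```bash
python3 -m creep '{"slide":[[0.1,0.6,0],[0,0,-0.7],[0,0,-0.5],[0,0,-0.3],[0,0,-0.3],[0,0,0]],"turn":[0,0,0,0,0,0],"claw":[0,0,0,0,0,0]}'
```

```text
clock: 4.68
eef_pos: [517.9, 231.0, 278.7]
eef_rot: [-3.14, -0.002, -0.198]
wrist_force: [-0.7, 1.4, 11.4]
finger_gap: 0.5
finger_force: 5.7
```

```bash
python3 -m creep '{"slide":[[0.5,-0.1,-0.1],[0.6,-0.12,0],[0.6,-0.12,0],[0.6,-0.12,0],[0.6,-0.12,0],[0.6,-0.12,0],[0.5,-0.1,0],[0,0,0]],"turn":[0,0,0,0,0,0,0,0],"claw":[0,0,0,0,0,0,0,0]}'
```

```text
clock: 5.68
eef_pos: [558.3, 223.0, 278.1]
eef_rot: [-3.139, -0.003, -0.198]
wrist_force: [1.9, 1.6, 11.3]
finger_gap: 0.8
finger_force: 5.9
```

```bash
python3 -m creep '{"slide":[[0.5,-0.1,0],[0.5,-0.1,0],[0.5,-0.1,0],[0.3,-0.06,0],[0,0,0]],"turn":[0,0,0,0,0],"claw":[0,0,0,0,0]}'
python3 - <<'E'
from h import *
im,d,P=wrist("w2");C=im.astype(int);Q=uvw(P.reshape(-1,3)).reshape(P.shape);near=(d>0)&(abs(Q[...,1]-300)<60)
def rep(n,m):
    if m.sum(): print(n,m.sum(),np.round(np.percentile(Q[m],[2,50,98],axis=0),1).tolist())
rep("front cheek",near&(Q[...,2]>101)&(Q[...,2]<109)&(Q[...,0]>490)&(Q[...,0]<580))
rep("hs top",near&(Q[...,2]>68)&(Q[...,2]<76)&(Q[...,0]>560)&(Q[...,0]<625)&(C.min(-1)>120))
o=manip.cut_out("pad","wrist");rep("pad",o[0]["mask"]&(d>0)) if o else 0
E
```

```text
clock: 6.3
eef_pos: [575.3, 219.9, 277.6]
eef_rot: [-3.14, 0.001, -0.198]
wrist_force: [-10.3, 4.1, 14.0]
finger_gap: 0.3
finger_force: 7.1
front cheek 2558 [[496.3, 265.5, 101.3], [541.9, 313.6, 104.5], [544.9, 350.3, 107.8]]
hs top 3706 [[573.5, 269.9, 69.5], [595.1, 301.4, 71.9], [617.3, 332.5, 73.7]]
pad 1579 [[566.9, 266.5, 49.5], [570.7, 302.2, 76.5], [573.0, 331.3, 78.1]]
```

View pics/w2.png

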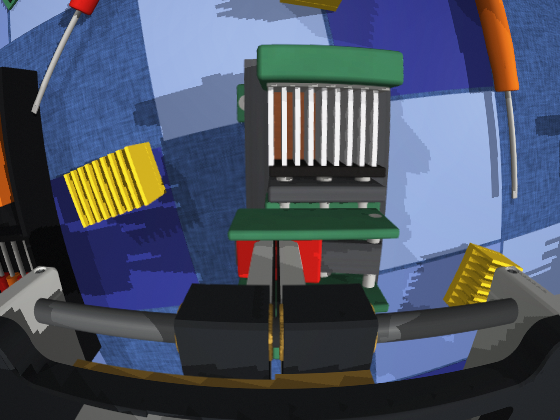

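The wrist view shows the black pad at (325,170) flat against the heatsink fins, with a push of 10 N. I release the lever straight up.

```bash
python3 -m creep '{"slide":[[0,0,0.4],[0,0,0.5],[0,0,0.6],[-0.3,0.06,1],[-0.3,0.06,2],[0,0,2],[0,0,2]],"turn":[0,0,0,0,0,0,0],"claw":[0,0,0,0,0,0,0]}'
python3 - <<'E'
from h import *
im,d,P=wrist("w3");C=im.astype(int);Q=uvw(P.reshape(-1,3)).reshape(P.shape);near=(d>0)&(abs(Q[...,1]-300)<60)
def rep(n,m):
    if m.sum(): print(n,m.sum(),np.round(np.percentile(Q[m],[2,50,98],axis=0),1).tolist())
rep("front cheek",near&(Q[...,2]>101)&(Q[...,2]<109)&(Q[...,0]>520)&(Q[...,0]<580))
rep("red",near&(C[...,0]>120)&(C[...,1]<70)&(C[...,2]<70)&(Q[...,2]>70))
rep("hs top",near&(Q[...,2]>68)&(Q[...,2]<76)&(Q[...,0]>560)&(Q[...,0]<625)&(C.min(-1)>120))
o=manip.cut_out("pad","wrist");rep("pad",o[0]["mask"]&(d>0)) if o else 0
E
```

```text
clock: 7.28
eef_pos: [569.4, 220.4, 363.6]
eef_rot: [-3.141, -0.001, -0.198]
wrist_force: [-0.6, -0.3, -0.3]
finger_gap: 0.3
finger_force: 0.0
front cheek 954 [[537.9, 266.5, 101.5], [541.1, 308.1, 104.5], [543.7, 351.1, 106.0]]
red 2333 [[501.6, 302.7, 84.7], [517.3, 327.7, 86.3], [532.7, 352.0, 87.9]]
hs top 1805 [[573.5, 270.0, 68.9], [595.3, 301.2, 71.9], [617.3, 332.6, 73.5]]
pad 732 [[565.2, 266.1, 44.8], [570.3, 301.4, 76.6], [573.3, 330.9, 78.3]]
```

The lever is back up at its rest height. It moved 55 mm and the pad is at the heatsink. Now I go to the left of the handle, which is expected at u≈439.

```bash
python3 -m creep '{"slide":[[-3,2.5,0],[-3.5,2.6,0],[0,0,0],[0,0,0]],"turn":[0,0,0,0],"claw":[0,0,0,0]}'
python3 - <<'E'
from h import *
e=np.array(manip.read_state()["eef_pos"]);print("tcp uv",e[:2]@U,e[:2]@V,e[2])
for cam in("scene","side"):
    im,d=manip.camera(cam);h,w=d.shape;r,c=np.mgrid[:h,:w];P=world(cam,np.c_[c.ravel(),r.ravel()],d.ravel());Q=uvw(P);C=im.reshape(-1,3)
    t=(d.ravel()>0)&(Q[:,2]>110)&(Q[:,2]<148)&(abs(Q[:,0]-439)<25)&(abs(Q[:,1]-310)<30)
    print(cam,t.sum(),np.round(np.percentile(Q[t],[2,50,98],axis=0),1).tolist() if t.any() else 0)
    t=(d.ravel()>0)&(Q[:,2]>80)&(Q[:,2]<125)&(abs(Q[:,0]-439)<25)&(abs(Q[:,1]-305)<20)
    print(cam,"bar",t.sum(),np.round(np.percentile(Q[t],[2,50,98],axis=0),1).tolist() if t.any() else 0)
E
```

```text
clock: 7.88
eef_pos: [504.8, 271.2, 361.6]
eef_rot: [3.142, -0.0, -0.198]
wrist_force: [-0.5, -0.9, 0.3]
finger_gap: 0.5
finger_force: 0.0
tcp uv 441.99478300669637 364.8100675722844 361.6263457122013
scene 86 [[435.9, 304.0, 111.2], [444.0, 311.3, 136.9], [449.8, 320.8, 142.3]]
scene bar 53 [[439.6, 299.8, 81.6], [443.6, 306.1, 101.1], [445.2, 312.5, 120.3]]
side 67 [[430.9, 300.4, 111.5], [440.6, 305.2, 133.8], [448.0, 315.4, 143.7]]
side bar 61 [[434.6, 295.1, 82.1], [440.8, 301.9, 102.2], [443.8, 307.0, 123.2]]
```

```bash
python3 -m creep '{"slide":[[0,0,-2.5],[0,0,-2.5],[0,0,-1.2],[-0.2,-1,0],[-0.2,-1,0],[-0.1,-0.5,0],[0,0,0]],"turn":[0,0,0,0,0,0,0],"claw":[0,0,0,0,0,0,0]}'
python3 -m creep '{"slide":[[-0.1,-0.5,0],[-0.1,-0.5,0],[-0.1,-0.5,0],[-0.1,-0.5,0],[0,0,0]],"turn":[0,0,0,0,0],"claw":[0,0,0,0,0]}'
```

```text
clock: 8.85
eef_pos: [499.7, 246.0, 300.3]
eef_rot: [-3.141, -0.001, -0.199]
wrist_force: [0.4, 0.8, 0.3]
finger_gap: 0.3
finger_force: 0.0
clock: 9.48
eef_pos: [495.6, 226.5, 300.4]
eef_rot: [-3.14, -0.001, -0.198]
wrist_force: [-2.8, 5.1, 0.8]
finger_gap: 0.3
finger_force: 2.1
```

```bash
python3 -m creep '{"slide":[[-0.1,-0.5,0],[-0.1,-0.5,0],[0,0,0]],"turn":[0,0,0],"claw":[0,0,0]}'; python3 -m creep '{"slide":[[-0.1,-0.5,0],[-0.1,-0.5,0],[0,0,0]],"turn":[0,0,0],"claw":[0,0,0]}'
```

```text
clock: 9.85
eef_pos: [493.7, 216.1, 299.8]
eef_rot: [-3.142, -0.0, -0.199]
wrist_force: [0.5, 0.7, 2.2]
finger_gap: 0.4
finger_force: 0.9
clock: 10.22
eef_pos: [491.5, 206.2, 299.2]
eef_rot: [-3.141, 0.001, -0.198]
wrist_force: [0.4, 5.5, -1.9]
finger_gap: 0.4
finger_force: 2.4
```

```bash
python3 -m creep '{"slide":[[-0.1,-0.5,0],[-0.1,-0.5,0]],"turn":[0,0],"claw":[0,0]}'; python3 -m creep '{"slide":[[-0.1,-0.5,0],[-0.05,-0.25,0]],"turn":[0,0],"claw":[0,0]}'
```

```text
clock: 10.48
eef_pos: [489.6, 196.6, 299.3]
eef_rot: [-3.14, 0.0, -0.198]
wrist_force: [2.5, 10.8, -2.5]
finger_gap: 0.4
finger_force: 4.4
clock: 10.72
eef_pos: [488.1, 189.1, 299.5]
eef_rot: [-3.14, -0.0, -0.198]
wrist_force: [2.7, 11.0, -0.1]
finger_gap: 0.6
finger_force: 4.6
```

```bash
python3 -m creep '{"slide":[[-0.1,-0.5,0],[-0.05,-0.25,0]],"turn":[0,0],"claw":[0,0]}'; python3 -m creep '{"slide":[[-0.05,-0.25,0],[0,0,0]],"turn":[0,0],"claw":[0,0]}'
```

```text
clock: 10.98
eef_pos: [486.7, 181.7, 299.7]
eef_rot: [-3.139, -0.001, -0.198]
wrist_force: [3.8, 12.4, 0.6]
finger_gap: 0.3
finger_force: 4.7
clock: 11.22
eef_pos: [486.3, 179.1, 299.9]
eef_rot: [-3.14, -0.001, -0.198]
wrist_force: [3.2, 8.8, 2.6]
finger_gap: 0.4
finger_force: 4.2
```

The handle is firm at about 12 to 13 N. I back off to the left and lift clear.

```bash
python3 -m creep '{"slide":[[0.1,0.5,0],[0.3,1.5,0],[0,0,3],[-1,0,4],[-2,0,4],[0,0,0],[0,0,0]],"turn":[0,0,0,0,0,0,0],"claw":[0,0,0,0,0,0,0]}'
python3 - <<'E'
from h import *
im,d,P=wrist("w4");C=im.astype(int);Q=uvw(P.reshape(-1,3)).reshape(P.shape);near=(d>0)&(abs(Q[...,1]-300)<60)
def rep(n,m):
    if m.sum(): print(n,m.sum(),np.round(np.percentile(Q[m],[2,50,98],axis=0),1).tolist())
rep("red",near&(C[...,0]>120)&(C[...,1]<70)&(C[...,2]<70)&(Q[...,2]>70))
rep("hs top",near&(Q[...,2]>68)&(Q[...,2]<76)&(Q[...,0]>560)&(Q[...,0]<625)&(C.min(-1)>120))
o=manip.cut_out("pad","wrist");rep("pad",o[0]["mask"]&(d>0)) if o else 0
im,d=manip.camera("scene");cv2.imwrite("pics/s4.png",cv2.resize(im[140:320,240:420,::-1],(600,600)))
h,w=d.shape;r,c=np.mgrid[:h,:w];q=uvw(world("scene",np.c_[c.ravel(),r.ravel()],d.ravel()))
t=(d.ravel()>0)&(q[:,2]>70)&(q[:,2]<125)&(q[:,0]>415)&(q[:,0]<465)&(abs(q[:,1]-250)<70);print(t.sum(),np.round(np.percentile(q[t],[2,50,98],axis=0),1).tolist())
E
```

```text
clock: 12.1
eef_pos: [460.2, 199.3, 408.7]
eef_rot: [3.141, 0.001, -0.198]
wrist_force: [-0.3, 0.3, -0.5]
finger_gap: 0.4
finger_force: 0.0
red 1947 [[495.0, 302.4, 86.3], [510.9, 326.4, 87.9], [526.7, 351.7, 89.5]]
hs top 1084 [[574.5, 269.6, 69.3], [593.6, 301.6, 71.9], [613.2, 332.7, 73.5]]
pad 620 [[563.4, 266.1, 65.8], [568.1, 300.2, 76.4], [575.1, 330.8, 78.2]]
106 [[429.0, 255.1, 70.2], [437.6, 280.2, 95.7], [442.8, 303.2, 123.8]]
```

View pics/s4.png

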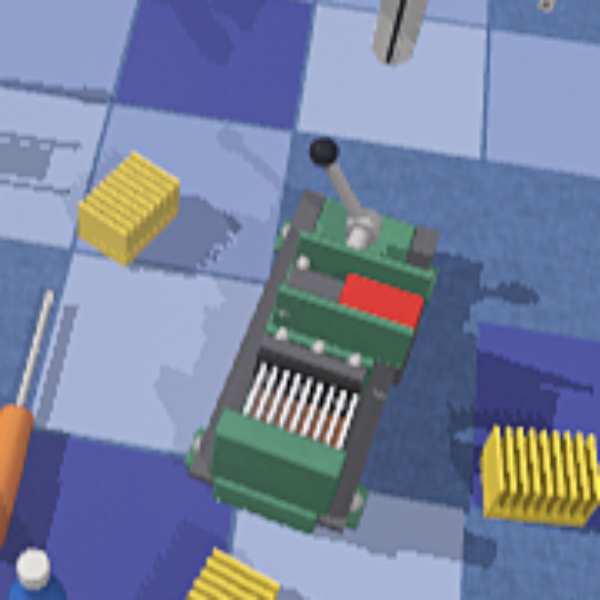

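View pics/w4.png

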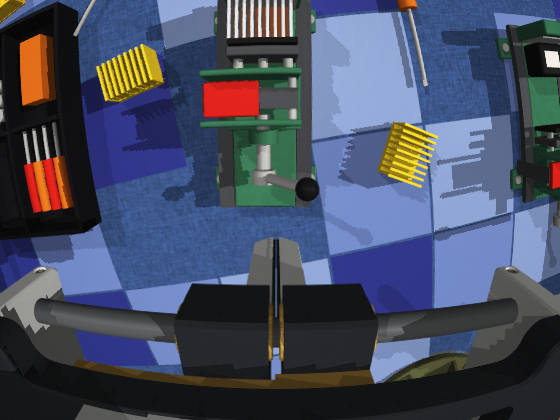

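The pictures show the handle leaning right at scene crop (323,150), the lever up at 88 mm, and the heatsink between the pad and the back jaw at (300,400). The last push needed about 12 to 13 N, so the pad is squeezed by roughly 5 to 6 mm. I hand in.

```bash
python3 -c "
from cell import manip
print(manip.sign_off())"
```

```text
the job is handed in; nothing more can be done
None
```

The job is handed in, with no verdict returned: the heatsink looks clamped with the lever up and the handle swung right until firm (about 12 to 13 N), and the other vise and adapter were not touched.

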